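# Put the foiling supplies in their bench holders

## Robot

A 7-joint arm with a two-finger parallel gripper is mounted at the origin on a cart in front of the work surface, level with it; the furniture and walls round the work are solid. World frame = base frame: x ahead of the robot, y to its left, z up, the work surface at z = 0. Lengths are in m, angles in rad, forces in N, time in s.
With the tool pointing down it reaches from about 0.4 to 0.85 m from the base axis. Payload 10.4 kg.
Tool frame: the origin (TCP) lies at the centre of the arm's flange, where the gripper is bolted on; the fingertips stand 173 mm ahead of it and the grasp point (between the pads) lies 155 mm ahead of it; z points along the fingers, y is the line along which they close (so a half turn about z gives the same grasp; the last joint's range is limited). The gripper opens to 85 mm and grips with 20 to 120 N. Pads are 22 mm wide; open, the fingers measure 114 mm over their backs; the gripper's body (76 mm by 85 mm) begins 54 mm behind the grasp point. The pads swing forward as they close: fully open they stand 13 mm farther back than shut.
Start: joints at [-1.223, 0.332, -0.065, 1.46, 0.022, 1.35, -0.088], TCP at [0.226, 0.583, 0.405] pointing down, gripper open.
Joint ranges: [-2.6, 2.6], [-0.5, 2.12], [-1.47, 1.34], [0.16, 2.42], [-1.27, 4.41], [0.06, 2.06], [-2.6, 2.6]. Speed limits (rad/s): [2.22, 2.22, 2.79, 2.79, 3.14, 3.14, 3.14].

## Interface

Orientations are given as a unit quaternion [x, y, z, w].
In Python, from workcell import manip, viewer, finder gives the robot as it stands.
- The arm moves only by the tool arm_command, never from a script. Its argument "plan" is a list of rows, each an object with "dp": the shift along the tool's x, y, z in mm, a list of three; "spin": the turn about the tool's z in rad. A call has 1 to 5 rows; each row shifts and turns the commanded pose from where the row before left it, along the tool's axes as they then stand; what a row does not reach is not made up. A row lasts 1/10 s, in which the tool goes at most 50 mm and 8.59 degrees, less where a joint would pass 70% of its speed; a pose out of reach is approached as far as the arm can. A call is refused whole if a number of a shift passes 50 or a number of a turn 0.15, either way. A call with a gripper value outside its range is refused whole. "grip" is the closure, from -1 (fully open) to 1 (shut), set as the call begins (left out, the last holds). The fingers move at their own pace and stop on an object; "newtons" is the grip in N (left out, the last holds). Time passes only in rows, so rows that do not move let the fingers close. It gives the time, the measured TCP pose, the force, the opening and the grip force at its end, in the units of the state.
- manip.get_obs(): the state, without advancing time (a new reading comes with each control period).
- viewer.camera(name): name is "scene" or "top"; returns the picture (480x640x3 uint8, blue, green, red); there is no depth.
- viewer.camera_params(name): a dict with "vertical_fov" (degrees; the focal length in pixels is half the picture's height over the tangent of half this angle, whatever the lens; pixels are square), "cx", "cy" (the principal point, pixels), "R" (3x3) and "t" (3): a world point X has camera coordinates R X + t. Camera axes: x right, y down, z forward; pixel columns grow to the right and rows downward; lengths in m; the calibration is good to about 2 mm. A picture is of the moment at which its call begins. camera_params takes no time and is no camera call.
- manip.hand_in(): hands the job in; it is judged then, once.
Trained networks look in the newest picture that a camera, given by its name, has taken for a name from the list of things; names that differ only in an ending like _2 or _b are one class to them, and where a whole thing is asked for, a point or a joint stands for the part that bears it (a point fixed in the world has none). Each returns a list of dicts, best first, with "score" (0 to 1); they miss things now and then, are a little off and sometimes report something else, mostly with a low value. They report only what shows in the picture. A call takes as long as a camera call.
- finder.find_in(camera, thing): "position" ([x, y, z] in m, in world coordinates, good to about 4 mm: the middle of the surface that is visible of it).
The state is a dict: "clock": time; "joint_pos": joint angles; "joint_velocities": joint speeds; "tau": joint torques, N m; "position": TCP position; "ee_rot": TCP orientation; "ft_force": force on the tool from outside, world axes, zero at the start; "torque": the same for the moment, N m; "grip_width": opening from 0.0 (shut) to 1.0 (fully open); "grasp_force": force on a finger pad.
Only numpy, scipy, OpenCV 4.12 (cv2) and the standard library are available. Lean on these libraries where they do the work, as an engineer would, in place of code of your own. Each camera call takes 0.05 s, during which the arm holds its last target. There are 200 camera calls.

## Task

Put the foiling supplies away in their holders: the red-capped flux bottle upright in the wooden well, the solder spool flat in the green dish, and the two foil reels flat in the aluminium tube as one column, the copper one at the bottom and the black one on top. Keep the bottle upright, set the bottle and the spool down rather than dropping them, and leave the pliers and the glass nuggets where they lie.

Things in the scene. Friction and masses are not known exactly. Their poses are not given: they have to be found in the camera images.
- flux_bottle_mid (a point): Loose flux bottle, standing: cream round body 48 mm in diameter, red cap, 103 mm tall over all. The body's straight side runs to about 75 mm above its underside; grip it there. The point is on its axis, 51.5 mm above its underside; z is the bottle's axis, up.
- solder_spool_mid (a point): Loose spool of solder wire, standing flat on one flange: pale flanges, grey wire, 55 mm in diameter, 40 mm tall. The point is its centre, 20 mm above its underside; z is its axis.
- reel_copper_mid (a point): Loose reel of copper foil lying flat: a copper-coloured ring on a brown core, outer diameter 46 mm, hole 24 mm, 14 mm thick. The point is its centre, 7 mm above its underside; z is its axis.
- reel_black_mid (a point): Loose reel of black foil lying flat: a black ring on a white core, same size as the copper reel (outer diameter 46 mm, hole 24 mm, 14 mm thick). The point is its centre, 7 mm above its underside; z is its axis.
- bottle_well_floor (a point): Wooden well for the flux bottle, fixed to the bench, open upward: round foot 86 mm across, bore 58 mm, its mouth flared to 68 mm across (76 mm over the outside), rim 30 mm above the bench. The point is the middle of its inner floor, 6 mm above the bench; the rim is 24 mm above the point. z is up.
- spool_dish_floor (a point): Green shallow dish for the solder spool, fixed to the bench, open upward: round foot 92 mm across, bore 66 mm, mouth flared to 74 mm across (80 mm over the outside), rim 13 mm above the bench. The point is the middle of its inner floor, 5 mm above the bench; the rim is 8 mm above the point. z is up.
- reel_tube_floor (a point): Aluminium tube for the foil reels, fixed to the bench, open upward: round foot 84 mm across, bore 50 mm, mouth flared at 45 degrees over its top 6 mm to 62 mm across (68 mm over the outside), rim 35 mm above the bench. The walls are closed, so fingers outside a reel cannot go down with it: let a level reel go in the mouth and it slides down flat. The point is the middle of its inner floor, 5 mm above the bench; the rim is 30 mm above the point. z is up.
- running_pliers: Bystander, loose: red-handled running pliers lying flat near the front edge of the bench, 56 x 144 x 14 mm, lengthwise along about y. Origin at the middle of the underside. Also fixed here: a dark grey solder station 82 mm tall that covers about x 0.33 to 0.43, y -0.05 to 0.11.
- nugget_blue: Bystander, loose: blue flat-backed glass nugget, 24 mm across, 9 mm tall. Origin at the middle of the underside.
- nugget_red: Bystander, loose: red flat-backed glass nugget, 22 mm across, 9 mm tall. Origin at the middle of the underside.

How it is judged:
At the end, for the whole second after the job is handed in: Bottle upright (7 degrees) on the floor of the wooden well and spool flat on that of the green dish, each centred to 10 mm; copper reel flat on the floor of the aluminium tube, black reel flat on it, centred to 6 mm, heights to 4 mm; all released and at rest (horizontal distance between flux_bottle_mid and bottle_well_floor below 0.01 m and z of flux_bottle_mid in the frame of bottle_well_floor between 0.0465 and 0.0565 m and angle between each of flux_bottle_mid, solder_spool_mid, reel_copper_mid, reel_black_mid's own z axis and vertical below 0.12 rad and linear speed of each of flux_bottle, solder_spool, reel_copper, reel_black below 0.02 m/s and angular speed of each of flux_bottle, solder_spool, reel_copper, reel_black below 0.2 rad/s and horizontal distance between solder_spool_mid and spool_dish_floor below 0.01 m and z of solder_spool_mid in the frame of spool_dish_floor between 0.015 and 0.025 m and horizontal distance between each of reel_copper_mid, reel_black_mid and reel_tube_floor below 0.006 m and z of reel_copper_mid in the frame of reel_tube_floor between 0.003 and 0.011 m and z of reel_black_mid in the frame of reel_tube_floor between 0.017 and 0.025 m); the robot touches nothing.
It fails at once if the flux bottle is tipped more than 30 degrees (angle between flux_bottle_mid's own z axis and vertical above 0.52 rad).
It fails at once if the flux bottle is dropped (falls free faster than 0.7 m/s) (linear speed of flux_bottle above 0.7 m/s and contact force between flux_bottle and the fingers below 0.05 N).
It fails at once if the solder spool is dropped (falls free faster than 0.7 m/s) (linear speed of solder_spool above 0.7 m/s and contact force between solder_spool and the fingers below 0.05 N).
It fails at once if the pliers or a glass nugget are moved more than 25 mm (distance of any of running_pliers, nugget_blue, nugget_red from where it was at the start of the episode above 0.025 m).
It also fails if it takes over 109 s, if anything falls off the work surface, if the arm or the gripper's body presses on something with over 40 N, if the wrist force passes 120 N, or if a joint passes its speed limit or range.

## Working session

There is one attempt and no reset: what is moved stays moved. The work goes in short steps, Python scripts to look and compute and a tool call to move; the robot and the scene stay as the last step left them, time stands still between calls to the robot, and variables do not carry over. Pictures are saved under pics/ and viewed, at most 14 in all, crops included, and the job is handed in when it is done.

Besides the shell and the picture viewer there is one more tool, called after ">>>" by a JSON object that holds its "api" and its "payload". arm_command: Moves the arm, as the interface text tells. Its arguments: {"type":"object","properties":{"plan":{"type":"array","items":{"type":"object","properties":{"dp":{"type":"array","items":{"type":"number"}},"spin":{"type":"number"}}}},"grip":{"type":"number"},"newtons":{"type":"number"}},"required":["plan"]}

```bash
mkdir -p pics; ls; cat > h.py <<'E'
import numpy as np, cv2
from workcell import manip, viewer, finder
def cam(n):
    p=viewer.camera_params(n); f=240/np.tan(np.radians(p["vertical_fov"])/2)
    return f,p["cx"],p["cy"],np.array(p["R"]),np.array(p["t"])
def proj(n,X):
    f,cx,cy,R,t=cam(n); c=R@np.array(X)+t
    return cx+f*c[0]/c[2],cy+f*c[1]/c[2]
def unproj(n,u,v,z):
    f,cx,cy,R,t=cam(n); d=R.T@np.array([(u-cx)/f,(v-cy)/f,1]); o=-R.T@t
    return o+d*(z-o[2])/d[2]
E
python3 - <<'E'
from h import *
o=manip.get_obs(); print(o)
for n in("scene","top"):
    im=viewer.camera(n); cv2.imwrite(f"pics/{n}0.png",im); f,cx,cy,R,t=cam(n); print(n,viewer.camera_params(n)["vertical_fov"],-R.T@t)
    for th in "flux_bottle_mid solder_spool_mid reel_copper_mid reel_black_mid bottle_well_floor spool_dish_floor reel_tube_floor running_pliers nugget_blue nugget_red".split():
        for r in finder.find_in(n,th)[:2]:
            print(n,th,np.round(r["position"],3),round(r["score"],2),np.round(proj(n,r["position"])))
E
```

```text
pics
{'clock': 0.0, 'joint_pos': array([-1.222598  ,  0.33287578, -0.06467472,  1.46092883,  0.02159635,
        1.34993201, -0.08852363]), 'joint_velocities': array([ 0.0005519 ,  0.00081969,  0.00021121, -0.001147  ,  0.00064565,
       -0.00209975, -0.0007878 ]), 'tau': array([-6.00343992e-04, -6.25446296e+01,  4.87439730e-02, -3.91596651e+01,
        1.62159739e-02,  1.01051334e-02, -9.22894912e-06]), 'position': array([0.22643453, 0.58240004, 0.40391922]), 'ee_rot': array([ 1.84352390e-01,  9.82859945e-01, -7.17801413e-04, -9.75494526e-05]), 'ft_force': array([ 0.0599823 ,  0.29762187, -0.26539045]), 'torque': array([-0.0287505 , -0.00401182, -0.01977677]), 'grasp_force': 0.0, 'grip_width': 1.0000760108686784}
scene 45.493260496160076 [-0.02348671 -1.03361331  0.62389695]
scene solder_spool_mid [ 0.473 -0.093  0.034] 0.63 [331. 267.]
scene reel_copper_mid [ 0.604 -0.072  0.015] 0.72 [378. 256.]
scene reel_copper_mid [0.606 0.186 0.015] 0.49 [326. 216.]
scene reel_black_mid [ 0.602 -0.197  0.013] 0.77 [409. 282.]
scene bottle_well_floor [ 0.588 -0.336  0.01 ] 0.88 [445. 318.]
sce
[... 300 characters left out ...]
255.]
scene nugget_blue [ 0.461 -0.229  0.009] 0.52 [358. 309.]
scene nugget_red [0.604 0.085 0.006] 0.5 [344. 234.]
top 44.5294680032799 [ 0.39711545 -0.07615038  1.18167861]
top flux_bottle_mid [0.483 0.201 0.07 ] 0.66 [176. 226.]
top solder_spool_mid [ 0.477 -0.088  0.039] 0.72 [327. 231.]
top reel_black_mid [ 0.599 -0.188  0.014] 0.9 [377. 172.]
top bottle_well_floor [ 0.589 -0.332  0.006] 0.81 [448. 178.]
top spool_dish_floor [ 0.486 -0.33   0.005] 0.96 [447. 229.]
top reel_tube_floor [ 0.611 -0.062  0.01 ] 0.86 [314. 166.]
top running_pliers [ 0.334 -0.228  0.01 ] 0.55 [397. 304.]
top nugget_red [ 0.59  -0.333  0.007] 0.51 [448. 177.]
top nugget_red [0.602 0.087 0.009] 0.39 [240. 170.]
```

View pics/top0.png

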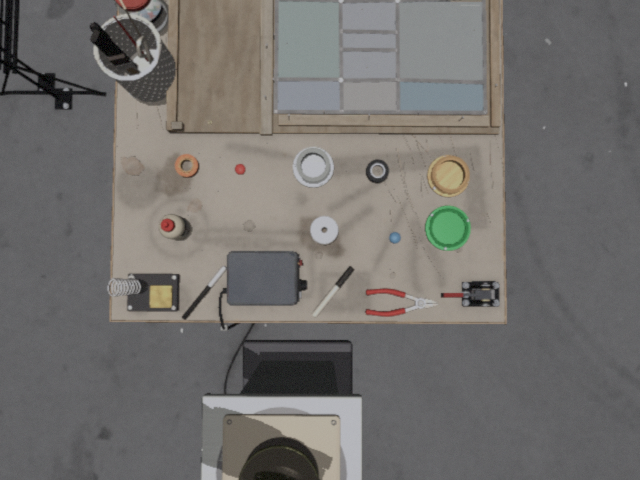

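View pics/scene0.png

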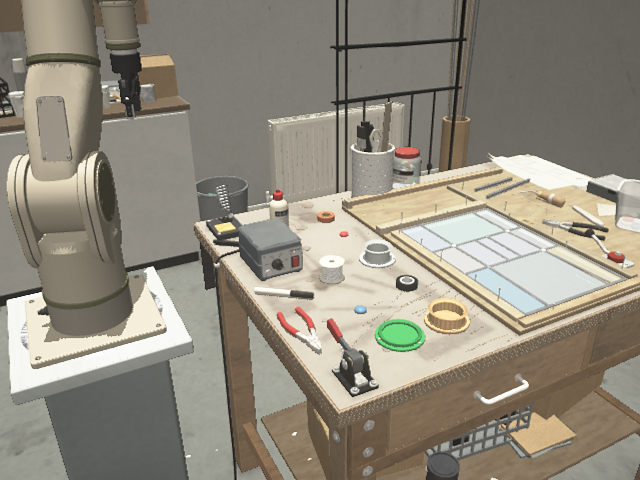

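Top view: copper reel (187,166), red nugget (240,169), tube (314,166), black reel (377,171), well (448,175), dish (447,228), spool (324,230), bottle cap (167,225), blue nugget (395,238). The finder agrees with most of these. Next I'll refine by colour and circle fits.

```bash
cat > meas.py <<'E'
from h import *
def ringfit(n,im,X0,z,r,dr=0.006,s=0.0):
    """search centre so that a circle radius r at height z has max radial colour gradient"""
    g=cv2.GaussianBlur(im.astype(np.float32),(0,0),0.8)
    a=np.linspace(0,2*np.pi,90,endpoint=False); f,cx,cy,R,t=cam(n)
    def samp(x,y,rr):
        P=np.c_[x+rr*np.cos(a),y+rr*np.sin(a),np.full(90,z)]@R.T+t
        u=(cx+f*P[:,0]/P[:,2]).astype(np.float32); v=(cy+f*P[:,1]/P[:,2]).astype(np.float32)
        return cv2.remap(g,u[None],v[None],cv2.INTER_LINEAR)[0]
    best=(-1,)
    for dx in np.arange(-.014,.0141,.001):
        for dy in np.arange(-.014,.0141,.001):
            x,y=X0[0]+dx,X0[1]+dy
            q=np.median(np.abs(samp(x,y,r+.002)-samp(x,y,r-.002)).sum(1))
            if q>best[0]: best=(q,x,y)
    return best
E
python3 - <<'E'
from meas import *
T=cv2.imread("pics/top0.png"); S=cv2.imread("pics/scene0.png")
L=dict(copper=((187,166),.014,.023),tube=((314,166),.035,.034),tubefoot=((314,166),.003,.042),black=((377,171),.014,.023),well=((448,175),.030,.038),wellin=((448,175),.030,.034),dish=((447,228),.013,.040),dishfoot=((447,228),.003,.046),spool=((324,230),.040,.0275))
big=cv2.resize(T[130:280,140:480],None,fx=2.35,fy=2.35,interpolation=cv2.INTER_CUBIC)
for k,(p,z,r) in L.items():
    X=unproj("top",*p,z); b=ringfit("top",T,X,z,r); b2=ringfit("scene",S,b[1:],z,r)
    print(k,np.round(X[:2],3),np.round(b,3),"scene",np.round(b2,3))
    a=np.linspace(0,6.28,60); pts=np.array([proj("top",(b[1]+r*np.cos(t),b[2]+r*np.sin(t),z)) for t in a])
    cv2.polylines(big,[((pts-[140,130]+.5)*2.35).astype(int)],True,(255,0,255),1)
cv2.imwrite("pics/big0.png",big)
for n,im,roi in(("top",T,(150,200,50,50)),("scene",S,(262,183,32,45))):
    x,y,w,h=roi; c=im[y:y+h,x:x+w].astype(int); m=((c[...,2]>130)&(c[...,1]<90)&(c[...,0]<90)).astype(np.uint8)
    print(n,cv2.connectedComponentsWithStats(m)[2:])
E
```

```text
copper [0.609 0.194] [52.462  0.612  0.196] scene [53.401  0.605  0.185]
tube [ 0.606 -0.062] [ 7.2193e+01  6.0200e-01 -6.5000e-02] scene [ 6.9863e+01  6.1600e-01 -5.5000e-02]
tubefoot [ 0.612 -0.061] [ 6.5897e+01  6.1200e-01 -5.9000e-02] scene [ 5.7568e+01  6.1300e-01 -5.6000e-02]
black [ 0.601 -0.188] [153.985   0.6    -0.187] scene [137.04    0.605  -0.186]
well [ 0.59  -0.327] [38.936  0.59  -0.324] scene [49.671  0.589 -0.337]
wellin [ 0.59  -0.327] [74.778  0.588 -0.326] scene [88.239  0.584 -0.336]
dish [ 0.487 -0.328] [79.133  0.489 -0.331] scene [93.784  0.488 -0.333]
dishfoot [ 0.487 -0.33 ] [65.611  0.488 -0.331] scene [139.566   0.486  -0.333]
spool [ 0.479 -0.082] [ 1.25134e+02  4.80000e-01 -8.20000e-02] scene [73.619  0.48  -0.083]
top (array([[   0,    0,   50,   50, 2392],
       [  11,   19,   12,   12,  108]], dtype=int32), array([[24.86413043, 24.49832776],
       [16.43518519, 24.53703704]]))
scene (array([[   0,    0,   32,   45, 1401],
       [  14,    7,    4,    3,    7],
       [  11,    9,   10,    7,   32]], dtype=int32), array([[15.49892934, 22.2840828 ],
       [15.42857143,  8.28571429],
       [15.5625    , 12.5625    ]]))
```

View pics/big0.png

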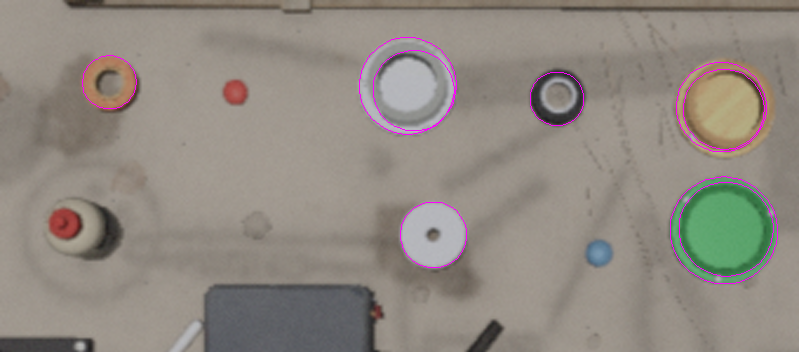

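```bash
python3 - <<'E'
from h import *
tiles=[]
C=dict(tube=((.612,-.060),[(.042,.002),(.034,.035),(.025,.005)]),well=((.589,-.333),[(.043,.002),(.038,.030),(.029,.006)]),
 bottle=((.483,.205),[(.024,.0),(.024,.075),(.01,.103)]),copper=((.607,.190),[(.023,.014),(.012,.014),(.023,0)]))
for n in("top","scene"):
    im=cv2.imread(f"pics/{n}0.png"); row=[]
    for k,((x,y),rs) in C.items():
        u,v=map(int,proj(n,(x,y,.03))); h=32; k_=200/64
        c=cv2.resize(im[v-h:v+h,u-h:u+h],(200,200),interpolation=cv2.INTER_CUBIC); c0=c.copy()
        for (r,z),col in zip(rs,[(255,0,255),(255,0,0),(0,255,0)]):
            pts=np.array([proj(n,(x+r*np.cos(t),y+r*np.sin(t),z)) for t in np.linspace(0,6.28,40)])
            cv2.polylines(c,[((pts-[u-h,v-h]+.5)*k_).astype(int)],True,col,1)
        row.append(np.vstack([c0,c][0:2]))
    tiles.append(np.hstack(row))
m=cv2.resize(np.vstack(tiles),(600,600)); m=np.vstack(tiles)
cv2.imwrite("pics/z1.png",cv2.resize(m,(600,600)) if m.shape[0]>800 else m[:600] ); cv2.imwrite("pics/z1a.png",tiles[0]); cv2.imwrite("pics/z1b.png",tiles[1])
E
```

```text
(no output)
```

View pics/z1a.png

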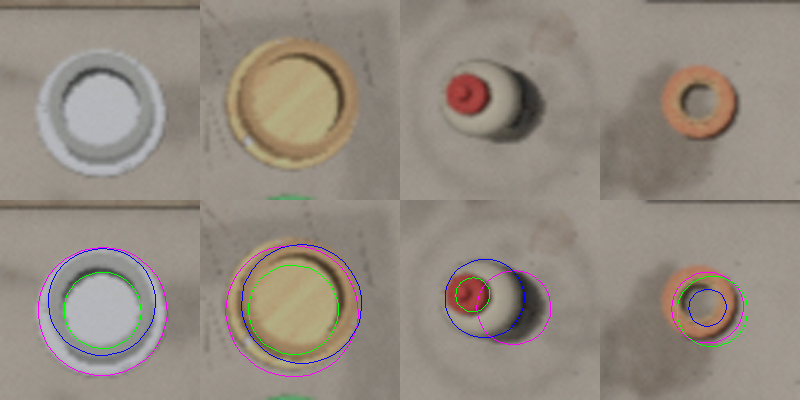

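View pics/z1b.png

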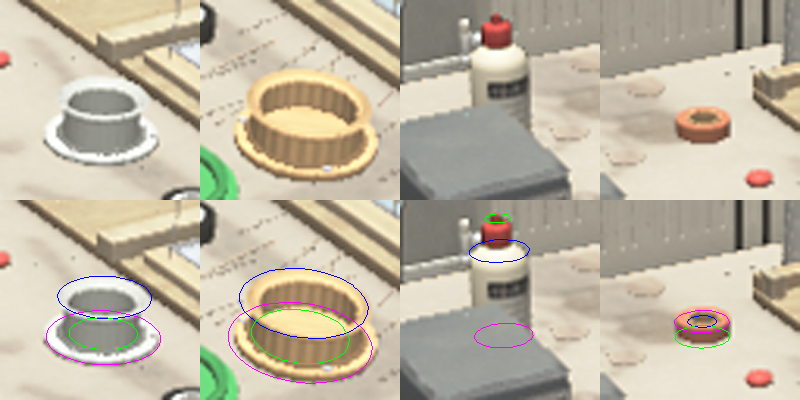

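The tube and well circles fit to within a few mm. The bottle is at about (.483,.206). The two cameras disagree by up to 5 mm on the copper reel, so I'm checking the lens parameters.

```bash
python3 - <<'E'
from h import *
for n in("scene","top"):
    p=viewer.camera_params(n); print({k:np.round(v,4).tolist() for k,v in p.items()})
# table corners / far landmarks in top: known station x.33-.43,y-.05..11, z .082
print([np.round(proj("top",(x,y,.082)),1) for x in(.33,.43) for y in(-.05,.11)])
T=cv2.imread("pics/top0.png").astype(int)
def cent(im,m,box):
    x,y,w,h=box; n,l,s,c=cv2.connectedComponentsWithStats(m[y:y+h,x:x+w].astype(np.uint8)); i=1+np.argmax(s[1:,4]); return c[i]+[x,y],s[i][4]
for n,box,box2 in(("top",(172,150,32,32),(384,226,22,22)),("scene",(312,206,28,20),(348,300,26,20))):
    im=cv2.imread(f"pics/{n}0.png").astype(int); b,g,r=im[...,0],im[...,1],im[...,2]
    c,a=cent(im,(r-b>50),box); print(n,"copper mask",c,a,unproj(n,*c,.014 if n=="top" else .010))
    c,a=cent(im,(b-r>30),box2); print(n,"blue",c,a,unproj(n,*c,.005))
    c,a=cent(im,(g-r>40),(420,200,55,55) if n=="top" else (370,310,60,45)); print(n,"dish",c,a,unproj(n,*c,.008))
    c,a=cent(im,(r-g>70),(230,160,20,20) if n=="top" else (336,226,16,16)); print(n,"rednug",c,a,unproj(n,*c,.005))
E
```

```text
{'vertical_fov': 45.4933, 'cx': 326.2553, 'cy': 240.7899, 'R': [[0.8856, -0.4644, -0.0114], [-0.2158, -0.3896, -0.8953], [0.4113, 0.7953, -0.4453]], 't': [-0.4521, 0.1508, 1.1095]}
{'vertical_fov': 44.5295, 'cx': 319.1331, 'cy': 238.2865, 'R': [[0.0051, -1.0, -0.0028], [-0.9983, -0.005, -0.0577], [0.0577, 0.0031, -0.9983]], 't': [-0.0749, 0.4643, 1.157]}
[array([306.6, 308.1]), array([220.9, 307.7]), array([306.9, 254.6]), array([221.7, 254.1])]
top copper mask [185.98671096 165.13953488] 301 [0.6106205  0.19599072 0.014     ]
top blue [394.50574713 237.33333333] 87 [ 0.46780169 -0.22399488  0.005     ]
top dish [447.51641983 227.69027688] 1553 [ 0.48753241 -0.32998167  0.008     ]
top rednug [239.74285714 168.7       ] 70 [0.60549494 0.08901369 0.005     ]
scene copper mask [325.34899329 216.11409396] 149 [0.60938166 0.19353806 0.01      ]
scene blue [360.14925373 309.        ] 67 [ 0.46707677 -0.2256782   0.005     ]
scene dish [399.44084279 334.82495948] 1234 [ 0.48379646 -0.33663808  0.008     ]
scene rednug [343.61290323 233.29032258] 31 [0.60556247 0.08808333 0.005     ]
```

Calibration agrees to about 2 mm. Targets: bottle (.483,.207), spool (.479,-.083), copper (.610,.195), black (.601,-.188), well (.590,-.333), dish (.487,-.331), tube (.612,-.060). First I'll align the tool with the world axes.

>>> {"api": "arm_command", "payload": {"plan": [{"dp":[0,0,15],"spin":-0.12},{"dp":[0,0,20],"spin":-0.13},{"dp":[0,0,20],"spin":-0.12},{"dp":[0,0,10],"spin":0},{"dp":[0,0,0],"spin":0}], "grip": -1, "newtons": 40}}

```text
clock: 1.6
position: [0.2265, 0.5822, 0.3384]
ee_rot: [0.002, 1.0, -0.001, -0.0]
ft_force: [0.6, -0.4, 0.6]
grip_width: 1.001
grasp_force: 0.0
```

>>> {"api": "arm_command", "payload": {"plan": [{"dp":[-20,-30,0]},{"dp":[-26,-38,0]},{"dp":[-26,-38,0]},{"dp":[-26,-38,0]},{"dp":[-26,-38,0]}]}}

```text
invalid input at $.plan[0]: expected keys dp, spin
```

>>> {"api": "arm_command", "payload": {"plan": [{"dp":[-26,-38,0]},{"dp":[-26,-38,0]},{"dp":[-26,-38,0]},{"dp":[-26,-38,0]},{"dp":[-28,-41,0]}]}}

```text
invalid input at $.plan[0]: expected keys dp, spin
```

>>> {"api": "arm_command", "payload": {"plan": [{"dp":[0,0,0]},{"dp":[0,0,0]},{"dp":[0,0,0]}]}}

```text
invalid input at $.plan[0]: expected keys dp, spin
```

>>> {"api": "arm_command", "payload": {"plan": [{"dp":[-20,-30,0],"spin":0},{"dp":[-26,-38,0],"spin":0},{"dp":[-26,-38,0],"spin":0},{"dp":[-26,-38,0],"spin":0},{"dp":[-26,-38,0],"spin":0}]}}

```text
clock: 2.1
position: [0.3513, 0.3991, 0.3413]
ee_rot: [0.002, 1.0, 0.001, 0.001]
ft_force: [0.1, -0.1, -0.4]
grip_width: 1.002
grasp_force: 0.0
```

>>> {"api": "arm_command", "payload": {"plan": [{"dp":[-26,-38,0],"spin":0},{"dp":[-26,-38,0],"spin":0},{"dp":[-26,-38,0],"spin":0},{"dp":[-26,-38,0],"spin":0},{"dp":[-28,-41,0],"spin":0}]}}

```text
clock: 2.6
position: [0.4831, 0.2062, 0.3414]
ee_rot: [0.002, 1.0, 0.001, 0.001]
ft_force: [1.2, -0.0, 0.9]
grip_width: 0.995
grasp_force: 0.0
```

>>> {"api": "arm_command", "payload": {"plan": [{"dp":[0,0,0],"spin":0},{"dp":[0,0,0],"spin":0},{"dp":[0,0,0],"spin":0}]}}

```text
clock: 2.9
position: [0.4818, 0.2085, 0.3404]
ee_rot: [0.0, 1.0, 0.001, 0.0]
ft_force: [-0.3, 0.0, -0.5]
grip_width: 1.001
grasp_force: 0.0
```

```bash
python3 - <<'E'
from h import *
P=[]
for _ in range(1): print(manip.get_obs()["position"])
im=viewer.camera("scene"); p=manip.get_obs()["position"]
for d in(.101,.155,.160,.173): 
    u,v=proj("scene",(p[0],p[1],p[2]-d)); cv2.circle(im,(int(u),int(v)),1,(255,0,255),-1)
for s in(-1,1): 
    u,v=proj("scene",(p[0],p[1]+s*.0425,p[2]-.160)); cv2.circle(im,(int(u),int(v)),1,(0,255,0),-1)
cv2.imwrite("pics/s1.png",cv2.resize(im[60:260,180:400],None,fx=2.9,fy=2.9,interpolation=cv2.INTER_CUBIC))
E
```

```text
[0.48181575 0.2085042  0.34043426]
```

View pics/s1.png

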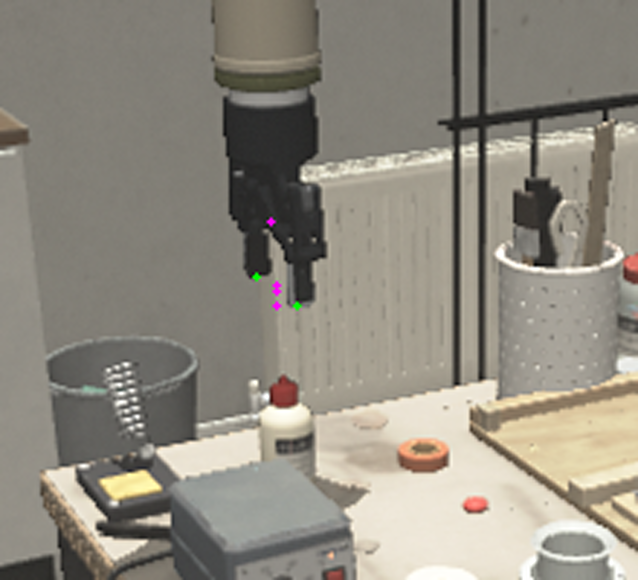

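The predicted tips (256,277) and (297,305) sit on the real fingertips, and the bottle stands right below. Next I descend and grip.

>>> {"api": "arm_command", "payload": {"plan": [{"dp":[0,-1,20],"spin":0},{"dp":[0,0,30],"spin":0},{"dp":[0,0,30],"spin":0},{"dp":[0,0,27],"spin":0},{"dp":[0,0,20],"spin":0}]}}

```text
clock: 3.45
position: [0.4811, 0.2076, 0.2112]
ee_rot: [-0.0, 1.0, -0.0, -0.001]
ft_force: [0.2, 0.6, 1.0]
grip_width: 1.0
grasp_force: 0.0
```

>>> {"api": "arm_command", "payload": {"plan": [{"dp":[0,0,0],"spin":0},{"dp":[0,0,0],"spin":0},{"dp":[0,0,0],"spin":0},{"dp":[0,0,0],"spin":0},{"dp":[0,0,0],"spin":0}], "grip": 0, "newtons": 40}}

```text
clock: 3.95
position: [0.4827, 0.207, 0.2143]
ee_rot: [0.0, 1.0, 0.001, 0.001]
ft_force: [-1.6, 1.3, 6.4]
grip_width: 0.556
grasp_force: 41.4
```

>>> {"api": "arm_command", "payload": {"plan": [{"dp":[0,0,0],"spin":0},{"dp":[0,0,0],"spin":0},{"dp":[0,0,0],"spin":0},{"dp":[0,0,0],"spin":0},{"dp":[0,0,0],"spin":0}], "grip": 1, "newtons": 40}}

```text
clock: 4.45
position: [0.4827, 0.207, 0.2143]
ee_rot: [0.0, 1.0, 0.001, 0.001]
ft_force: [-1.3, 1.4, 7.1]
grip_width: 0.557
grasp_force: 41.4
```

>>> {"api": "arm_command", "payload": {"plan": [{"dp":[0,0,-8],"spin":0},{"dp":[0,0,-16],"spin":0},{"dp":[0,0,-24],"spin":0},{"dp":[0,0,-24],"spin":0},{"dp":[0,0,-14],"spin":0}]}}

```text
clock: 4.95
position: [0.4825, 0.2063, 0.3011]
ee_rot: [0.001, 1.0, 0.001, 0.001]
ft_force: [0.2, -0.2, -0.4]
grip_width: 0.552
grasp_force: 41.2
```

```bash
python3 - <<'E'
from h import *
im=viewer.camera("scene"); o=manip.get_obs(); print(o["position"],o["grip_width"],o["ft_force"])
cv2.imwrite("pics/s2.png",cv2.resize(im[90:250,200:360],None,fx=3,fy=3,interpolation=cv2.INTER_CUBIC))
E
```

```text
[0.48290209 0.2065096  0.302598  ] 0.5538839676089952 [1.59553015 0.7657334  1.84328242]
```

View pics/s2.png

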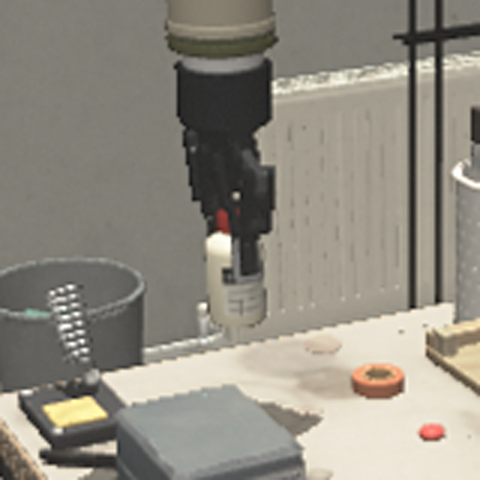

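The bottle is held upright at (235,280) in the crop and clear of the bench. I'm carrying it to the well.

>>> {"api": "arm_command", "payload": {"plan": [{"dp":[-2,-10,0],"spin":0},{"dp":[-4,-20,0],"spin":0},{"dp":[-6,-30,0],"spin":0},{"dp":[-6,-30,0],"spin":0},{"dp":[-6,-30,0],"spin":0}]}}

```text
clock: 5.5
position: [0.5057, 0.0842, 0.2972]
ee_rot: [0.001, 1.0, -0.0, -0.001]
ft_force: [0.3, 0.6, -0.9]
grip_width: 0.55
grasp_force: 41.3
```

>>> {"api": "arm_command", "payload": {"plan": [{"dp":[-6,-30,0],"spin":0},{"dp":[-6,-30,0],"spin":0},{"dp":[-6,-30,0],"spin":0},{"dp":[-6,-30,0],"spin":0},{"dp":[-6,-30,0],"spin":0}]}}

```text
clock: 6.0
position: [0.5353, -0.0658, 0.2972]
ee_rot: [0.001, 1.0, -0.0, -0.001]
ft_force: [0.3, -0.1, -1.4]
grip_width: 0.556
grasp_force: 41.3
```

>>> {"api": "arm_command", "payload": {"plan": [{"dp":[-6,-30,0],"spin":0},{"dp":[-6,-30,0],"spin":0},{"dp":[-6,-30,0],"spin":0},{"dp":[-6,-30,0],"spin":0},{"dp":[-6,-30,0],"spin":0}]}}

```text
clock: 6.5
position: [0.565, -0.2157, 0.297]
ee_rot: [0.001, 1.0, 0.0, -0.001]
ft_force: [-0.4, 0.3, -1.2]
grip_width: 0.551
grasp_force: 41.3
```

>>> {"api": "arm_command", "payload": {"plan": [{"dp":[-6,-30,0],"spin":0},{"dp":[-6,-30,0],"spin":0},{"dp":[-4,-20,0],"spin":0},{"dp":[-2,-10,0],"spin":0},{"dp":[0,0,0],"spin":0}]}}

```text
clock: 7.0
position: [0.5829, -0.3053, 0.2974]
ee_rot: [0.002, 1.0, -0.0, -0.001]
ft_force: [-0.5, -0.2, -0.4]
grip_width: 0.557
grasp_force: 41.3
```

```bash
python3 - <<'E'
from h import *
im=viewer.camera("scene"); tp=viewer.camera("top"); o=manip.get_obs(); p=o["position"]; print(p,o["ee_rot"],o["grip_width"])
a=np.linspace(0,6.28,40)
def ring(im,n,x,y,z,r,c):
    pts=np.array([proj(n,(x+r*np.cos(t),y+r*np.sin(t),z)) for t in a]); cv2.polylines(im,[(pts*8).astype(int)],True,c,1,shift=3)
for i,n in((im,"scene"),(tp,"top")):
    pass
ring(im,"scene",p[0],p[1],p[2]-.2135,.024,(255,0,255))
A=cv2.resize(im[180:380,360:520],None,fx=2.5,fy=2.5,interpolation=cv2.INTER_CUBIC); B=cv2.resize(tp[90:250,360:520],(500,500),interpolation=cv2.INTER_CUBIC)
cv2.imwrite("pics/s3.png",A)
E
```

```text
[ 0.58364496 -0.30288206  0.29787317] [ 1.24894503e-04  9.99999703e-01  5.19914574e-04 -5.55337213e-04] 0.5545541132508431
```

View pics/s3.png

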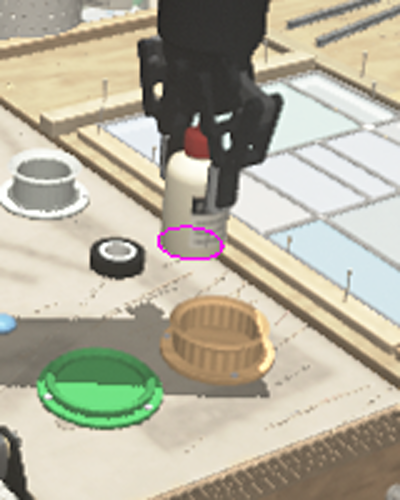

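The bottle is upright above and left of the well. The predicted base ring at (190,243) is about 2 px left of the real base at (195,245), and the well shows the same bias, so the two cancel. I'll check the well centre offline.

```bash
python3 - <<'E'
from meas import *
T=cv2.imread("pics/top0.png"); S=cv2.imread("pics/scene0.png")
for k,X,z,r in(("wellfoot",(.59,-.333),.003,.043),("wellrim",(.59,-.333),.03,.038),("wellin",(.59,-.333),.03,.034),("wellfloor",(.59,-.333),.006,.029),("tubefloor",(.612,-.06),.005,.025),("tubein",(.612,-.06),.035,.031),("tuberim",(.612,-.06),.035,.034)):
    print(k,np.round(ringfit("top",T,X,z,r),3),np.round(ringfit("scene",S,X,z,r),3))
E
```

```text
wellfoot [33.027  0.595 -0.334] [82.029  0.596 -0.329]
wellrim [38.86   0.59  -0.324] [51.242  0.578 -0.347]
wellin [70.656  0.589 -0.326] [86.766  0.585 -0.337]
wellfloor [60.863  0.593 -0.332] [73.822  0.585 -0.334]
tubefloor [ 7.1068e+01  6.1500e-01 -5.9000e-02] [ 7.7917e+01  6.1300e-01 -6.8000e-02]
tubein [ 8.5326e+01  6.0300e-01 -6.1000e-02] [ 7.9078e+01  6.1300e-01 -5.7000e-02]
tuberim [ 7.2739e+01  6.0300e-01 -6.5000e-02] [ 6.9735e+01  6.1200e-01 -5.2000e-02]
```

>>> {"api": "arm_command", "payload": {"plan": [{"dp":[-4,-14,0],"spin":0},{"dp":[-4,-15,0],"spin":0},{"dp":[0,0,10],"spin":0},{"dp":[0,0,10],"spin":0},{"dp":[0,0,10],"spin":0}]}}

```text
clock: 7.6
position: [0.5918, -0.3311, 0.2672]
ee_rot: [-0.0, 1.0, 0.001, -0.0]
ft_force: [-0.2, 0.0, -1.5]
grip_width: 0.553
grasp_force: 41.4
```

>>> {"api": "arm_command", "payload": {"plan": [{"dp":[0,0,5],"spin":0},{"dp":[0,0,5],"spin":0},{"dp":[0,0,0],"spin":0},{"dp":[0,0,0],"spin":0}]}}

```text
clock: 8.0
position: [0.5918, -0.3327, 0.2588]
ee_rot: [0.0, 1.0, 0.0, 0.0]
ft_force: [-0.6, -0.9, -0.8]
grip_width: 0.55
grasp_force: 41.4
```

```bash
python3 - <<'E'
from h import *
im=viewer.camera("scene"); o=manip.get_obs(); p=o["position"]; print(p,o["ft_force"])
cv2.imwrite("pics/s4.png",cv2.resize(im[200:370,380:520],None,fx=3,fy=3,interpolation=cv2.INTER_CUBIC))
E
```

```text
[ 0.59182342 -0.33284881  0.25908288] [-0.30197983 -0.83382484 -0.39695594]
```

View pics/s4.png

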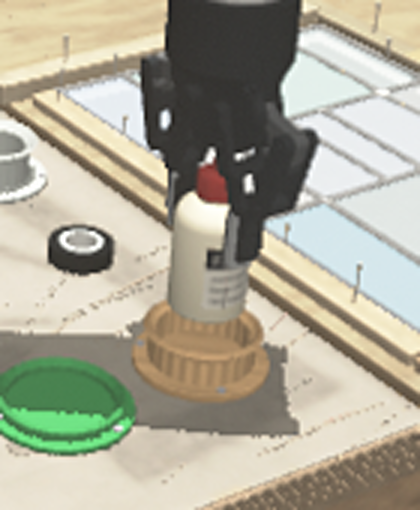

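The bottle is centred over the well (base col ~205, rim col ~203). I'm lowering it.

>>> {"api": "arm_command", "payload": {"plan": [{"dp":[0,0,8],"spin":0},{"dp":[0,0,8],"spin":0},{"dp":[0,0,8],"spin":0},{"dp":[0,0,8],"spin":0},{"dp":[0,0,0],"spin":0}]}}

```text
clock: 8.55
position: [0.5913, -0.3324, 0.2249]
ee_rot: [0.0, 1.0, 0.001, -0.001]
ft_force: [-0.1, -0.8, -0.9]
grip_width: 0.554
grasp_force: 41.4
```

>>> {"api": "arm_command", "payload": {"plan": [{"dp":[0,0,3],"spin":0},{"dp":[0,0,3],"spin":0},{"dp":[0,0,0],"spin":0},{"dp":[0,0,0],"spin":0}]}}

```text
clock: 8.95
position: [0.5918, -0.3328, 0.2208]
ee_rot: [0.0, 1.0, 0.0, 0.0]
ft_force: [0.3, -0.6, -1.0]
grip_width: 0.552
grasp_force: 41.5
```

>>> {"api": "arm_command", "payload": {"plan": [{"dp":[0,0,1],"spin":0},{"dp":[0,0,1],"spin":0},{"dp":[0,0,0],"spin":0},{"dp":[0,0,0],"spin":0}]}}

```text
clock: 9.35
position: [0.5919, -0.3329, 0.2204]
ee_rot: [0.0, 1.0, 0.0, 0.001]
ft_force: [-5.2, 2.8, 12.4]
grip_width: 0.552
grasp_force: 42.5
```

Floor contact felt (12 N). I'm releasing and retreating.

>>> {"api": "arm_command", "payload": {"plan": [{"dp":[0,0,0],"spin":0},{"dp":[0,0,0],"spin":0},{"dp":[0,0,0],"spin":0},{"dp":[0,0,0],"spin":0},{"dp":[0,0,0],"spin":0}], "grip": -1}}

```text
clock: 9.85
position: [0.5917, -0.3327, 0.2185]
ee_rot: [0.0, 1.0, 0.0, -0.0]
ft_force: [0.3, 0.4, 0.2]
grip_width: 0.998
grasp_force: 0.0
```

>>> {"api": "arm_command", "payload": {"plan": [{"dp":[0,0,-10],"spin":0},{"dp":[0,0,-20],"spin":0},{"dp":[0,0,-30],"spin":0},{"dp":[0,0,-30],"spin":0},{"dp":[0,0,-10],"spin":0}]}}

```text
clock: 10.35
position: [0.5922, -0.3334, 0.3231]
ee_rot: [0.001, 1.0, -0.001, 0.002]
ft_force: [1.0, -0.4, 0.8]
grip_width: 1.001
grasp_force: 0.0
```

>>> {"api": "arm_command", "payload": {"plan": [{"dp":[8,16,0],"spin":0},{"dp":[14,32,0],"spin":0},{"dp":[14,32,0],"spin":0},{"dp":[14,32,0],"spin":0},{"dp":[14,32,0],"spin":0}]}}

```text
clock: 10.85
position: [0.527, -0.1875, 0.3186]
ee_rot: [0.0, 1.0, 0.0, -0.0]
ft_force: [0.4, 0.8, 0.3]
grip_width: 1.005
grasp_force: 0.0
```

>>> {"api": "arm_command", "payload": {"plan": [{"dp":[14,32,0],"spin":0},{"dp":[14,32,0],"spin":0},{"dp":[14,28,0],"spin":0},{"dp":[7,14,0],"spin":0},{"dp":[0,0,0],"spin":0}]}}

```text
clock: 11.35
position: [0.4783, -0.0807, 0.3188]
ee_rot: [-0.001, 1.0, 0.001, -0.0]
ft_force: [-1.4, -0.4, -0.3]
grip_width: 0.999
grasp_force: 0.0
```

```bash
python3 - <<'E'
from meas import *
im=viewer.camera("scene"); o=manip.get_obs(); p=o["position"]; print(p)
cv2.imwrite("pics/s5.png",im)
print(ringfit("scene",im,(.48,-.083),.040,.0275))
for s in(-1,1):
  for z in (p[2]-.160,.04):
    u,v=proj("scene",(p[0],p[1]+s*.0425,z)); cv2.circle(im,(int(u),int(v)),1,(0,255,0),-1)
cv2.imwrite("pics/s5c.png",cv2.resize(im[100:360,270:500],None,fx=2.3,fy=2.3,interpolation=cv2.INTER_CUBIC))
E
```

```text
[ 0.47878213 -0.08210911  0.31895246]
(np.float32(69.079834), np.float64(0.48), np.float64(-0.08300000000000002))
```

View pics/s5c.png

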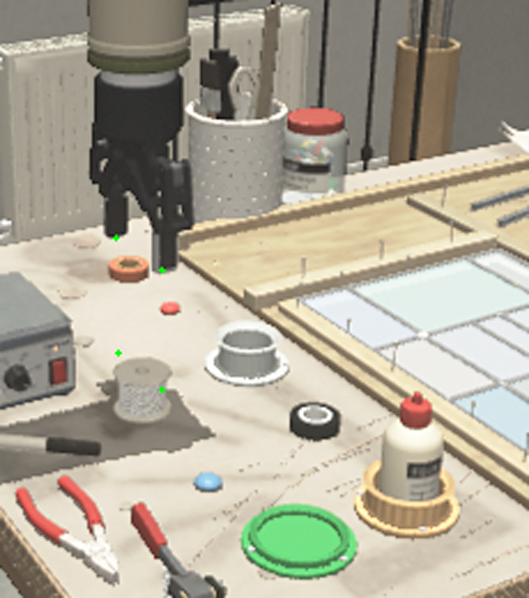

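The bottle stands in the well (415,440). The spool top (142,370) lies midway between the projected finger points. Descending.

>>> {"api": "arm_command", "payload": {"plan": [{"dp":[-1,-1,20],"spin":0},{"dp":[0,0,35],"spin":0},{"dp":[0,0,35],"spin":0},{"dp":[0,0,30],"spin":0},{"dp":[0,0,14],"spin":0}]}}

```text
clock: 11.9
position: [0.4793, -0.0849, 0.1821]
ee_rot: [0.001, 1.0, -0.0, -0.002]
ft_force: [0.1, 0.1, 0.0]
grip_width: 1.005
grasp_force: 0.0
```

>>> {"api": "arm_command", "payload": {"plan": [{"dp":[0,0,0],"spin":0},{"dp":[0,0,0],"spin":0},{"dp":[0,0,0],"spin":0},{"dp":[0,0,0],"spin":0}], "grip": 1, "newtons": 50}}

```text
clock: 12.3
position: [0.4805, -0.0841, 0.1858]
ee_rot: [0.001, 1.0, -0.0, 0.001]
ft_force: [-0.0, -1.6, 2.1]
grip_width: 0.626
grasp_force: 53.1
```

>>> {"api": "arm_command", "payload": {"plan": [{"dp":[0,0,-5],"spin":0},{"dp":[0,0,-10],"spin":0},{"dp":[0,0,-15],"spin":0},{"dp":[0,0,-15],"spin":0},{"dp":[0,0,-15],"spin":0}]}}

```text
clock: 12.8
position: [0.4798, -0.0837, 0.246]
ee_rot: [0.0, 1.0, 0.0, 0.0]
ft_force: [-0.1, 0.6, -4.8]
grip_width: 0.627
grasp_force: 53.4
```

```bash
python3 - <<'E'
from meas import *
im=viewer.camera("scene"); o=manip.get_obs(); p=o["position"]; print(p,o["grip_width"],o["grasp_force"],o["ft_force"])
cv2.imwrite("pics/s6.png",cv2.resize(im[140:320,270:430],None,fx=2.5,fy=2.5,interpolation=cv2.INTER_CUBIC))
E
```

```text
[ 0.4806145  -0.08386594  0.24823363] 0.6277277996128202 53.369096517562866 [ 2.28164053 -0.78265838 -0.89535391]
```

View pics/s6.png

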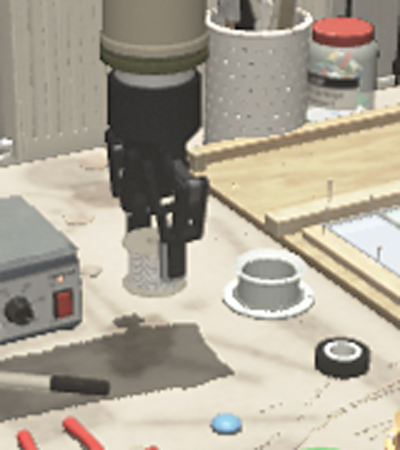

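The spool is held level at (153,265). I'm carrying it to the dish.

>>> {"api": "arm_command", "payload": {"plan": [{"dp":[0,-12,0],"spin":0},{"dp":[-1,-25,0],"spin":0},{"dp":[-1,-30,0],"spin":0},{"dp":[-1,-30,0],"spin":0},{"dp":[-1,-30,0],"spin":0}]}}

```text
clock: 13.35
position: [0.4831, -0.2126, 0.2439]
ee_rot: [0.0, 1.0, -0.0, -0.001]
ft_force: [1.1, 0.4, -3.9]
grip_width: 0.629
grasp_force: 53.5
```

>>> {"api": "arm_command", "payload": {"plan": [{"dp":[-1,-30,0],"spin":0},{"dp":[-1,-30,0],"spin":0},{"dp":[-1,-30,0],"spin":0},{"dp":[0,-20,0],"spin":0},{"dp":[0,-10,0],"spin":0}]}}

```text
clock: 13.85
position: [0.4854, -0.3334, 0.2438]
ee_rot: [0.002, 1.0, -0.0, -0.001]
ft_force: [0.1, -0.4, -4.2]
grip_width: 0.628
grasp_force: 53.6
```

>>> {"api": "arm_command", "payload": {"plan": [{"dp":[0,0,10],"spin":0},{"dp":[0,0,10],"spin":0},{"dp":[0,0,10],"spin":0},{"dp":[0,0,0],"spin":0},{"dp":[0,0,0],"spin":0}]}}

```text
clock: 14.35
position: [0.4868, -0.3299, 0.2143]
ee_rot: [-0.0, 1.0, 0.0, -0.0]
ft_force: [0.6, 0.0, -3.5]
grip_width: 0.625
grasp_force: 53.6
```

```bash
python3 - <<'E'
from meas import *
im=viewer.camera("scene"); o=manip.get_obs(); p=o["position"]; print(p,o["grip_width"],o["grasp_force"],o["ft_force"])
cv2.imwrite("pics/s7.png",cv2.resize(im[220:380,330:480],None,fx=2.6,fy=2.6,interpolation=cv2.INTER_CUBIC))
E
```

```text
[ 0.48695814 -0.33025231  0.21473812] 0.6269259737841754 53.64254593849182 [ 0.08631875 -0.79443823 -4.02002192]
```

View pics/s7.png

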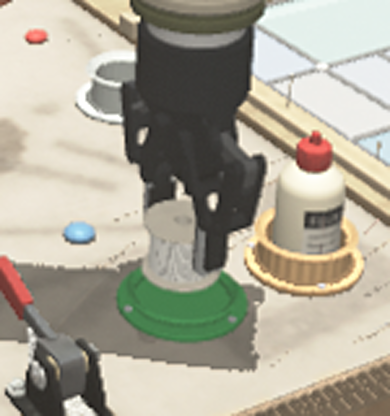

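The spool (col 183) is over the dish (col 183). Lowering.

>>> {"api": "arm_command", "payload": {"plan": [{"dp":[0,-1,8],"spin":0},{"dp":[0,0,8],"spin":0},{"dp":[0,0,4],"spin":0},{"dp":[0,0,0],"spin":0},{"dp":[0,0,0],"spin":0}]}}

```text
clock: 14.9
position: [0.4867, -0.3317, 0.1946]
ee_rot: [0.0, 1.0, 0.0, -0.0]
ft_force: [0.2, -0.6, -4.3]
grip_width: 0.631
grasp_force: 53.6
```

>>> {"api": "arm_command", "payload": {"plan": [{"dp":[0,0,1],"spin":0},{"dp":[0,0,1],"spin":0},{"dp":[0,0,0],"spin":0},{"dp":[0,0,0],"spin":0}]}}

```text
clock: 15.3
position: [0.4868, -0.3316, 0.1927]
ee_rot: [0.0, 1.0, 0.0, 0.0]
ft_force: [0.5, 0.1, -4.2]
grip_width: 0.627
grasp_force: 53.6
```

>>> {"api": "arm_command", "payload": {"plan": [{"dp":[0,0,1],"spin":0},{"dp":[0,0,1],"spin":0},{"dp":[0,0,0],"spin":0},{"dp":[0,0,0],"spin":0}]}}

```text
clock: 15.7
position: [0.4868, -0.3317, 0.1909]
ee_rot: [0.0, 1.0, 0.0, 0.0]
ft_force: [-3.0, 1.8, 0.9]
grip_width: 0.627
grasp_force: 54.1
```

Contact felt. Releasing, rising, and travelling toward the copper reel.

>>> {"api": "arm_command", "payload": {"plan": [{"dp":[0,0,0],"spin":0},{"dp":[0,0,0],"spin":0},{"dp":[0,0,0],"spin":0},{"dp":[0,0,0],"spin":0}], "grip": -1}}

```text
clock: 16.1
position: [0.4868, -0.3317, 0.1907]
ee_rot: [0.0, 1.0, -0.0, 0.0]
ft_force: [-0.5, 0.2, 0.6]
grip_width: 1.0
grasp_force: 0.0
```

>>> {"api": "arm_command", "payload": {"plan": [{"dp":[0,0,-10],"spin":0},{"dp":[0,0,-25],"spin":0},{"dp":[0,0,-35],"spin":0},{"dp":[0,0,-35],"spin":0},{"dp":[0,0,-15],"spin":0}]}}

```text
clock: 16.6
position: [0.4871, -0.3324, 0.3148]
ee_rot: [0.001, 1.0, -0.001, 0.002]
ft_force: [0.5, 0.4, 0.3]
grip_width: 1.002
grasp_force: 0.0
```

>>> {"api": "arm_command", "payload": {"plan": [{"dp":[-5,22,0],"spin":0},{"dp":[-9,38,0],"spin":0},{"dp":[-9,38,0],"spin":0},{"dp":[-9,38,0],"spin":0},{"dp":[-9,38,0],"spin":0}]}}

```text
clock: 17.1
position: [0.5279, -0.1562, 0.3109]
ee_rot: [0.0, 1.0, 0.0, 0.0]
ft_force: [0.7, 0.2, -0.6]
grip_width: 0.999
grasp_force: 0.0
```

>>> {"api": "arm_command", "payload": {"plan": [{"dp":[-9,38,0],"spin":0},{"dp":[-9,38,0],"spin":0},{"dp":[-9,38,0],"spin":0},{"dp":[-9,38,0],"spin":0},{"dp":[-9,38,0],"spin":0}]}}

```text
clock: 17.6
position: [0.573, 0.0338, 0.3109]
ee_rot: [0.0, 1.0, 0.0, 0.0]
ft_force: [0.0, 0.0, 0.0]
grip_width: 1.001
grasp_force: 0.0
```

>>> {"api": "arm_command", "payload": {"plan": [{"dp":[-9,38,0],"spin":0},{"dp":[-9,38,0],"spin":0},{"dp":[-9,38,0],"spin":0},{"dp":[-9,38,0],"spin":0},{"dp":[0,0,0],"spin":0}]}}

```text
clock: 18.1
position: [0.6085, 0.191, 0.3101]
ee_rot: [-0.004, 1.0, 0.001, -0.0]
ft_force: [-0.7, 0.5, 0.9]
grip_width: 0.998
grasp_force: 0.0
```

```bash
python3 - <<'E'
from meas import *
im=viewer.camera("scene"); tp=viewer.camera("top"); o=manip.get_obs(); p=o["position"]; print(p,o["ee_rot"])
cv2.imwrite("pics/s8full.png",im); cv2.imwrite("pics/t8full.png",tp)
print("copper",ringfit("scene",im,(.610,.193),.014,.023))
print("spool top:",ringfit("top",tp,(.487,-.331),.045,.0275),"scene",ringfit("scene",im,(.487,-.331),.045,.0275))
for s in(-1,1):
    u,v=proj("scene",(p[0],p[1]+s*.0425,.014)); cv2.circle(im,(int(u),int(v)),1,(0,255,0),-1)
cv2.imwrite("pics/s8.png",cv2.resize(im[100:360,280:500],None,fx=2.3,fy=2.3,interpolation=cv2.INTER_CUBIC))
E
```

```text
[0.60891253 0.18508505 0.31026804] [-5.26892671e-04  9.99999762e-01 -2.42933755e-04 -3.74334913e-04]
copper (np.float32(56.230637), np.float64(0.615), np.float64(0.19599999999999998))
spool top: (np.float32(143.69205), np.float64(0.487), np.float64(-0.33)) scene (np.float32(89.12309), np.float64(0.487), np.float64(-0.331))
```

View pics/s8.png

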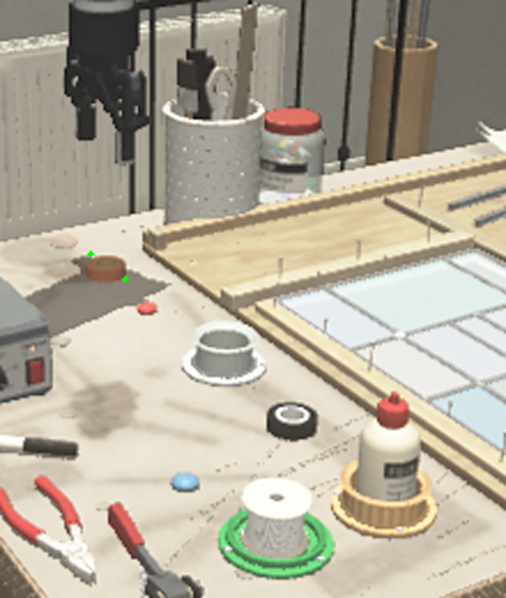

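The spool sits in the dish (275,525). The copper reel's top face is at (107,264), and it's slightly farther from the camera than the finger midpoint, so I go to y=.194. I'll grip only its upper part.

>>> {"api": "arm_command", "payload": {"plan": [{"dp":[-1,5,15],"spin":0},{"dp":[0,4,30],"spin":0},{"dp":[0,0,35],"spin":0},{"dp":[0,0,34],"spin":0},{"dp":[0,0,20],"spin":0}]}}

```text
clock: 18.7
position: [0.6089, 0.1915, 0.1729]
ee_rot: [0.001, 1.0, -0.001, -0.002]
ft_force: [0.1, -0.2, 0.9]
grip_width: 1.003
grasp_force: 0.0
```

>>> {"api": "arm_command", "payload": {"plan": [{"dp":[0,0,0],"spin":0},{"dp":[0,0,0],"spin":0},{"dp":[0,0,0],"spin":0},{"dp":[0,0,0],"spin":0},{"dp":[0,0,0],"spin":0}], "grip": 1, "newtons": 30}}

```text
clock: 19.2
position: [0.6109, 0.1931, 0.1784]
ee_rot: [0.001, 1.0, 0.0, 0.001]
ft_force: [-0.7, -1.3, 7.6]
grip_width: 0.522
grasp_force: 31.3
```

>>> {"api": "arm_command", "payload": {"plan": [{"dp":[0,0,-5],"spin":0},{"dp":[0,0,-15],"spin":0},{"dp":[0,0,-25],"spin":0},{"dp":[0,0,-25],"spin":0},{"dp":[0,0,-10],"spin":0}]}}

```text
clock: 19.7
position: [0.6109, 0.1935, 0.2605]
ee_rot: [0.0, 1.0, 0.001, 0.002]
ft_force: [0.3, 0.7, -0.5]
grip_width: 0.518
grasp_force: 30.7
```

```bash
python3 - <<'E'
from meas import *
im=viewer.camera("scene"); o=manip.get_obs(); p=o["position"]; print(p,o["grip_width"],o["grasp_force"],o["ft_force"])
cv2.imwrite("pics/s9.png",cv2.resize(im[90:240,270:390],None,fx=3.5,fy=3.5,interpolation=cv2.INTER_CUBIC))
E
```

```text
[0.61100156 0.19350397 0.26081099] 0.5229762436105297 30.752433110028505 [0.51826151 0.16352651 0.08125306]
```

View pics/s9.png

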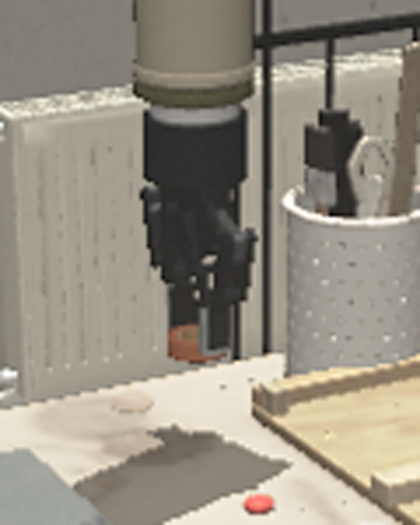

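That was the last of the 14 views: the copper reel is held level in the fingertips at (195,343). From here I check with numbers only. Carrying it to the tube.

>>> {"api": "arm_command", "payload": {"plan": [{"dp":[0,-12,0],"spin":0},{"dp":[0,-25,0],"spin":0},{"dp":[0,-30,0],"spin":0},{"dp":[0,-30,0],"spin":0},{"dp":[0,-30,0],"spin":0}]}}

```text
clock: 20.25
position: [0.6093, 0.064, 0.2551]
ee_rot: [0.001, 1.0, -0.0, -0.001]
ft_force: [0.2, 0.3, -0.1]
grip_width: 0.524
grasp_force: 30.7
```

>>> {"api": "arm_command", "payload": {"plan": [{"dp":[0,-30,0],"spin":0},{"dp":[0,-30,0],"spin":0},{"dp":[0,-30,0],"spin":0},{"dp":[0,-24,0],"spin":0},{"dp":[-1,-12,0],"spin":0}]}}

```text
clock: 20.75
position: [0.6098, -0.0634, 0.2553]
ee_rot: [0.002, 1.0, -0.001, -0.001]
ft_force: [0.6, 0.0, -0.9]
grip_width: 0.522
grasp_force: 30.7
```

>>> {"api": "arm_command", "payload": {"plan": [{"dp":[0,0,10],"spin":0},{"dp":[0,0,10],"spin":0},{"dp":[0,0,5],"spin":0},{"dp":[0,0,0],"spin":0},{"dp":[0,0,0],"spin":0}]}}

```text
clock: 21.25
position: [0.611, -0.0588, 0.2315]
ee_rot: [-0.0, 1.0, 0.0, -0.0]
ft_force: [0.1, -1.2, -0.1]
grip_width: 0.519
grasp_force: 30.7
```

```bash
cat >> meas.py <<'E'
def cmask(im,box):
    b,g,r=[im[...,i].astype(int) for i in range(3)]; x,y,w,h=box
    m=((r-b>45)[y:y+h,x:x+w]).astype(np.uint8); n,l,s,c=cv2.connectedComponentsWithStats(m)
    i=1+np.argmax(s[1:,4]); return s[i]+[x,y,0,0,0],c[i]+[x,y]
E
python3 - <<'E'
from meas import *
im=viewer.camera("scene"); tp=viewer.camera("top"); o=manip.get_obs(); p=o["position"]; print(p,o["grip_width"],o["ft_force"])
cv2.imwrite("pics/s10.png",im)
zb=p[2]-.177; z=zb+.007
u,v=proj("scene",(p[0],p[1],z)); print("pred",u,v)
print("copper",cmask(im,(int(u)-25,int(v)-20,50,40)))
S=cv2.imread("pics/scene0.png"); print("initial",cmask(S,(310,200,32,30)),proj("scene",(.610,.194,.007)))
print([proj("scene",(p[0]+r*np.cos(a),p[1]+r*np.sin(a),zz)) [0] for r in(.023,) for zz in(zb,) for a in(-2.66+np.pi-0.0,-2.66,)])
for z,r in((.003,.042),(.035,.034),(.035,.031)): print("tube",r,ringfit("scene",S,(.612,-.060),z,r))
print(finder.find_in("scene","reel_tube_floor")[:1],finder.find_in("scene","reel_copper_mid")[:1])
E
```

```text
[ 0.61115686 -0.05932081  0.23199439] 0.520498201853261 [-0.28708595  0.33196635  0.07982036]
pred 377.887608216583 234.78484868112838
copper (array([368, 229,  17,  14, 153]), array([374.46405229, 235.65359477]))
initial (array([317, 211,  18,  12, 171]), array([325.5380117 , 216.25730994])) (np.float64(325.48924661373815), np.float64(217.04450612979804))
[np.float64(382.87632958549676), np.float64(372.5855167707855)]
tube 0.042 (np.float32(55.137558), np.float64(0.613), np.float64(-0.056000000000000015))
tube 0.034 (np.float32(69.735306), np.float64(0.612), np.float64(-0.05200000000000002))
tube 0.031 (np.float32(79.078156), np.float64(0.613), np.float64(-0.05700000000000001))
[{'position': [0.6009, -0.0737, 0.0144], 'score': 0.83}] [{'position': [0.5962, -0.0625, 0.0678], 'score': 0.44}]
```

The held reel's left edge is at col 368, against 367.7 predicted. The tube is at about (.613,-.058). Small correction, then lower.

>>> {"api": "arm_command", "payload": {"plan": [{"dp":[-2,1,5],"spin":0},{"dp":[0,0,8],"spin":0},{"dp":[0,0,6],"spin":0},{"dp":[0,0,0],"spin":0},{"dp":[0,0,0],"spin":0}]}}

```text
clock: 21.95
position: [0.6129, -0.0588, 0.2124]
ee_rot: [0.0, 1.0, -0.0, -0.0]
ft_force: [-0.4, 0.6, 0.4]
grip_width: 0.521
grasp_force: 30.7
```

>>> {"api": "arm_command", "payload": {"plan": [{"dp":[0,0,2],"spin":0},{"dp":[0,0,1],"spin":0},{"dp":[0,0,0],"spin":0},{"dp":[0,0,0],"spin":0}]}}

```text
clock: 22.35
position: [0.613, -0.0587, 0.2098]
ee_rot: [0.0, 1.0, 0.0, 0.0]
ft_force: [-0.1, -0.2, 0.0]
grip_width: 0.523
grasp_force: 30.7
```

>>> {"api": "arm_command", "payload": {"plan": [{"dp":[0,0,1],"spin":0},{"dp":[0,0,1],"spin":0},{"dp":[0,0,0],"spin":0},{"dp":[0,0,0],"spin":0}]}}

```text
clock: 22.75
position: [0.613, -0.0588, 0.2078]
ee_rot: [0.0, 1.0, 0.0, 0.0]
ft_force: [0.2, 0.8, 0.9]
grip_width: 0.521
grasp_force: 30.9
```

>>> {"api": "arm_command", "payload": {"plan": [{"dp":[0,0,1],"spin":0},{"dp":[0,0,0],"spin":0},{"dp":[0,0,0],"spin":0}]}}

```text
clock: 23.05
position: [0.6129, -0.0588, 0.2068]
ee_rot: [0.0, 1.0, 0.0, -0.0]
ft_force: [-3.8, 0.7, 5.8]
grip_width: 0.52
grasp_force: 31.2
```

Light contact pushing toward -x, so the reel is touching the +x side of the flare. Shifting 2 mm toward -x.

>>> {"api": "arm_command", "payload": {"plan": [{"dp":[2,0,-1],"spin":0},{"dp":[0,0,1],"spin":0},{"dp":[0,0,1],"spin":0},{"dp":[0,0,0],"spin":0},{"dp":[0,0,0],"spin":0}]}}

```text
clock: 23.55
position: [0.611, -0.0588, 0.2056]
ee_rot: [0.0, 1.0, 0.0, 0.0]
ft_force: [0.0, -1.1, 0.4]
grip_width: 0.527
grasp_force: 31.5
```

No contact now, and the reel bottom is about at the bore. Releasing.

>>> {"api": "arm_command", "payload": {"plan": [{"dp":[0,0,0],"spin":0},{"dp":[0,0,0],"spin":0},{"dp":[0,0,0],"spin":0},{"dp":[0,0,0],"spin":0}], "grip": -1}}

```text
clock: 23.95
position: [0.6109, -0.0587, 0.2056]
ee_rot: [0.0, 1.0, 0.0, -0.0]
ft_force: [-0.4, -1.2, -0.4]
grip_width: 1.0
grasp_force: 0.0
```

>>> {"api": "arm_command", "payload": {"plan": [{"dp":[0,0,-10],"spin":0},{"dp":[0,0,-20],"spin":0},{"dp":[0,0,-25],"spin":0},{"dp":[0,0,-25],"spin":0},{"dp":[0,0,-20],"spin":0}]}}

```text
clock: 24.45
position: [0.6111, -0.0589, 0.3081]
ee_rot: [0.0, 1.0, 0.0, 0.001]
ft_force: [0.4, -0.6, 0.1]
grip_width: 1.001
grasp_force: 0.0
```

>>> {"api": "arm_command", "payload": {"plan": [{"dp":[1,-15,0],"spin":0},{"dp":[2,-25,0],"spin":0},{"dp":[2,-30,0],"spin":0},{"dp":[3,-30,0],"spin":0},{"dp":[2,-29,0],"spin":0}]}}

```text
clock: 24.95
position: [0.6001, -0.1899, 0.3054]
ee_rot: [0.001, 1.0, -0.0, -0.0]
ft_force: [0.8, 0.1, 0.2]
grip_width: 1.0
grasp_force: 0.0
```

>>> {"api": "arm_command", "payload": {"plan": [{"dp":[0,0,0],"spin":0},{"dp":[0,0,0],"spin":0},{"dp":[0,0,0],"spin":0}]}}

```text
clock: 25.25
position: [0.601, -0.1869, 0.3054]
ee_rot: [-0.0, 1.0, 0.0, -0.0]
ft_force: [-0.7, 0.3, 0.4]
grip_width: 1.0
grasp_force: 0.0
```

```bash
python3 - <<'E'
from meas import *
im=viewer.camera("scene"); tp=viewer.camera("top"); p=manip.get_obs()["position"]; print(p)
cv2.imwrite("pics/s11.png",im); cv2.imwrite("pics/t11.png",tp)
print("black scene",ringfit("scene",im,(.602,-.188),.014,.023),"white core hole",ringfit("scene",im,(.602,-.188),.014,.012))
u,v=map(int,proj("scene",(.612,-.059,.02))); print("scene",cmask(im,(u-25,v-20,50,40)),"pred top",proj("scene",(.612,-.059,.019)))
u,v=map(int,proj("top",(.612,-.059,.02))); b=(u-25,v-25,50,50); print("top",cmask(tp,b),"pred",proj("top",(.612,-.059,.019)), "visible?",tp[v,u],tp[v-8,u],tp[v+8,u],tp[v,u-8],tp[v,u+8])
for n in("scene","top"): print(n,[(np.round(r["position"],3),r["score"]) for t in("reel_copper_mid","reel_black_mid") for r in finder.find_in(n,t)[:2]])
E
```

```text
[ 0.60110523 -0.1865424   0.30552675]
black scene (np.float32(117.94628), np.float64(0.602), np.float64(-0.189)) white core hole (np.float32(121.39224), np.float64(0.6), np.float64(-0.193))
scene (array([384, 231,  18,  17, 130]), array([394.        , 237.96153846])) pred top (np.float64(377.5836553137219), np.float64(251.61503243052962))
top (array([302, 154,  22,  23, 290]), array([312.49310345, 164.75862069])) pred (np.float64(312.7453562283812), np.float64(164.5849609305386)) visible? [182 176 175] [ 94 123 170] [113 143 169] [ 96 128 169] [ 94 126 160]
scene [(array([ 0.603, -0.196,  0.011]), 0.58)]
top [(array([ 0.608, -0.062,  0.018]), 0.73)]
```

The copper mask in the tube is a full 22x23 px circle at (312.5,164.8), where a flat reel in the tube should be (312.7,164.6). Next I grip the black reel.

>>> {"api": "arm_command", "payload": {"plan": [{"dp":[0,-2,15],"spin":0},{"dp":[0,0,30],"spin":0},{"dp":[0,0,35],"spin":0},{"dp":[0,0,30],"spin":0},{"dp":[0,0,19],"spin":0}]}}

```text
clock: 26.05
position: [0.5996, -0.1894, 0.173]
ee_rot: [0.0, 1.0, 0.0, -0.002]
ft_force: [-1.0, -0.2, 0.2]
grip_width: 0.998
grasp_force: 0.0
```

>>> {"api": "arm_command", "payload": {"plan": [{"dp":[0,0,0],"spin":0},{"dp":[0,0,0],"spin":0},{"dp":[0,0,0],"spin":0},{"dp":[0,0,0],"spin":0},{"dp":[0,0,0],"spin":0}], "grip": 1, "newtons": 30}}

```text
clock: 26.55
position: [0.6014, -0.1901, 0.1781]
ee_rot: [0.0, 1.0, -0.0, 0.001]
ft_force: [-1.2, 0.6, 6.6]
grip_width: 0.519
grasp_force: 31.2
```

>>> {"api": "arm_command", "payload": {"plan": [{"dp":[0,0,-5],"spin":0},{"dp":[0,0,-15],"spin":0},{"dp":[0,0,-25],"spin":0},{"dp":[0,0,-25],"spin":0},{"dp":[0,0,-10],"spin":0}]}}

```text
clock: 27.05
position: [0.6015, -0.1901, 0.2602]
ee_rot: [0.0, 1.0, -0.0, 0.002]
ft_force: [1.5, 0.8, -0.2]
grip_width: 0.522
grasp_force: 30.8
```

>>> {"api": "arm_command", "payload": {"plan": [{"dp":[0,0,0],"spin":0},{"dp":[0,0,0],"spin":0}]}}

```text
clock: 27.25
position: [0.6006, -0.1895, 0.256]
ee_rot: [0.0, 1.0, 0.0, -0.0]
ft_force: [-0.2, -0.8, -1.5]
grip_width: 0.522
grasp_force: 30.8
```

>>> {"api": "arm_command", "payload": {"plan": [{"dp":[-1,12,0],"spin":0},{"dp":[-2,25,0],"spin":0},{"dp":[-3,30,0],"spin":0},{"dp":[-2,30,0],"spin":0},{"dp":[-2,23,0],"spin":0}]}}

```text
clock: 27.75
position: [0.6107, -0.0664, 0.2554]
ee_rot: [-0.001, 1.0, 0.001, -0.001]
ft_force: [0.5, 0.4, -1.3]
grip_width: 0.523
grasp_force: 30.8
```

>>> {"api": "arm_command", "payload": {"plan": [{"dp":[0,10,0],"spin":0},{"dp":[0,0,10],"spin":0},{"dp":[0,0,15],"spin":0},{"dp":[0,0,10],"spin":0},{"dp":[0,0,0],"spin":0}]}}

```text
clock: 28.25
position: [0.6099, -0.061, 0.2191]
ee_rot: [0.001, 1.0, -0.0, -0.002]
ft_force: [-1.3, -0.1, -0.3]
grip_width: 0.518
grasp_force: 30.8
```

>>> {"api": "arm_command", "payload": {"plan": [{"dp":[0,0,5],"spin":0},{"dp":[0,0,4],"spin":0},{"dp":[0,0,2],"spin":0},{"dp":[0,0,0],"spin":0},{"dp":[0,0,0],"spin":0}]}}

```text
clock: 28.75
position: [0.6111, -0.0598, 0.2109]
ee_rot: [0.0, 1.0, 0.0, 0.0]
ft_force: [0.8, 0.0, -0.7]
grip_width: 0.524
grasp_force: 30.8
```

>>> {"api": "arm_command", "payload": {"plan": [{"dp":[0,1,1],"spin":0},{"dp":[0,0,1],"spin":0},{"dp":[0,0,1],"spin":0},{"dp":[0,0,0],"spin":0},{"dp":[0,0,0],"spin":0}]}}

```text
clock: 29.25
position: [0.6109, -0.0588, 0.2077]
ee_rot: [0.0, 1.0, 0.0, -0.0]
ft_force: [0.3, -0.2, -0.5]
grip_width: 0.518
grasp_force: 30.8
```

>>> {"api": "arm_command", "payload": {"plan": [{"dp":[0,0,1],"spin":0},{"dp":[0,0,1],"spin":0},{"dp":[0,0,0],"spin":0},{"dp":[0,0,0],"spin":0}]}}

```text
clock: 29.65
position: [0.611, -0.0588, 0.2057]
ee_rot: [0.0, 1.0, 0.0, 0.0]
ft_force: [-0.7, 0.3, -0.4]
grip_width: 0.517
grasp_force: 31.3
```

No contact at the same depth as before. Releasing, then moving the arm clear and checking.

>>> {"api": "arm_command", "payload": {"plan": [{"dp":[0,0,0],"spin":0},{"dp":[0,0,0],"spin":0},{"dp":[0,0,0],"spin":0},{"dp":[0,0,0],"spin":0}], "grip": -1}}

```text
clock: 30.05
position: [0.6109, -0.0587, 0.2056]
ee_rot: [0.0, 1.0, 0.0, -0.0]
ft_force: [-0.3, 0.2, -0.5]
grip_width: 1.0
grasp_force: 0.0
```

>>> {"api": "arm_command", "payload": {"plan": [{"dp":[0,0,-10],"spin":0},{"dp":[0,0,-20],"spin":0},{"dp":[0,0,-30],"spin":0},{"dp":[0,0,-30],"spin":0},{"dp":[0,0,-20],"spin":0}]}}

```text
clock: 30.55
position: [0.6112, -0.059, 0.3188]
ee_rot: [0.0, 1.0, 0.0, 0.001]
ft_force: [0.6, 0.3, -0.3]
grip_width: 1.002
grasp_force: 0.0
```

>>> {"api": "arm_command", "payload": {"plan": [{"dp":[8,25,0],"spin":0},{"dp":[12,38,0],"spin":0},{"dp":[12,38,0],"spin":0},{"dp":[12,38,0],"spin":0},{"dp":[12,38,0],"spin":0}]}}

```text
clock: 31.05
position: [0.5544, 0.1196, 0.3167]
ee_rot: [0.001, 1.0, 0.0, 0.001]
ft_force: [0.3, 0.4, -0.2]
grip_width: 0.998
grasp_force: 0.0
```

>>> {"api": "arm_command", "payload": {"plan": [{"dp":[0,38,0],"spin":0},{"dp":[0,30,0],"spin":0},{"dp":[0,15,0],"spin":0},{"dp":[0,0,0],"spin":0},{"dp":[0,0,0],"spin":0}]}}

```text
clock: 31.55
position: [0.5555, 0.1998, 0.3159]
ee_rot: [0.001, 1.0, -0.0, 0.0]
ft_force: [0.5, -0.7, 0.4]
grip_width: 0.998
grasp_force: 0.0
```

```bash
python3 - <<'E'
from meas import *
im=viewer.camera("scene"); tp=viewer.camera("top"); p=manip.get_obs()["position"]; print(p)
cv2.imwrite("pics/s12.png",im); cv2.imwrite("pics/t12.png",tp)
u,v=map(int,proj("top",(.612,-.059,.033))); g=tp.max(2).astype(int)
sub=g[v-16:v+17,u-16:u+17]; print(sub[::3,::3])
m=(sub<80).astype(np.uint8); n,l,s,c=cv2.connectedComponentsWithStats(m); i=1+np.argmax(s[1:,4]); print("black top",s[i],c[i]+[u-16,v-16],"pred",proj("top",(.612,-.059,.033)))
cn=max(cv2.findContours((l==i).astype(np.uint8),cv2.RETR_EXTERNAL,cv2.CHAIN_APPROX_NONE)[0],key=len); e=cv2.fitEllipse(cn); print("ellipse",e, unproj("top",e[0][0]+u-16,e[0][1]+v-16,.033))
us,vs=map(int,proj("scene",(.612,-.059,.033))); gs=im.max(2).astype(int)[vs-14:vs+15,us-18:us+19]; ms=(gs<75).astype(np.uint8)
n,l,s,c=cv2.connectedComponentsWithStats(ms); print("scene dark",s[1:][np.argsort(-s[1:,4])][:3]+[us-18,vs-14,0,0,0],"pred",proj("scene",(.612,-.059,.033)))
# bottle, spool
print("spool",ringfit("top",tp,(.487,-.331),.045,.0275))
b,g_,r=[tp[...,k].astype(int) for k in range(3)]
u,v=map(int,proj("top",(.592,-.333,.109))); m=((r>130)&(g_<90)&(b<90))[v-20:v+20,u-20:u+20].astype(np.uint8); n,l,s,c=cv2.connectedComponentsWithStats(m); i=1+np.argmax(s[1:,4]); print("cap",unproj("top",*(c[i]+[u-20,v-20]),.105))
E
```

```text
[0.55563389 0.19905939 0.31584625]
[[163 165 166 165 169 175 177 162 168 166 164]
 [163 166 174 155 156 154 154 154 155 180 161]
 [160 184 153 148  91  66  70 114 155 155 183]
 [181 156 149  66  67 113 122  62  58 145 156]
 [182 154  85  64 169  77  77 163  77  95 153]
 [173 151  59 123 100 187 191 126 133  59 151]
 [164 145  61 132 190 193 193 192 143  59 154]
 [181 151  86  69 185 193 194 188  75  55 151]
 [193 153 123  49  66 137 140  66  52 117 152]
 [193 168 154  98  49  54  58  51  91 152 142]
 [185 194 147 150 147 127 123 146 151 145 141]]
black top [  6   6  22  24 208] [312.45673077 165.29807692] pred (np.float64(312.64847939240866), np.float64(163.2877070269036))
ellipse ((16.54494857788086, 17.45037269592285), (21.694042205810547, 23.196683883666992), 174.35955810546875) [ 0.60967922 -0.0588087   0.033     ]
scene dark [[368 245   8   6  21]
 [381 245   6   6  16]
 [378 251   2   1   2]] pred (np.float64(377.75958141425053), np.float64(246.14604276610476))
spool (np.float32(142.47772), np.float64(0.487), np.float64(-0.331))
cap [ 0.59260791 -0.33064458  0.105     ]
```

```bash
python3 - <<'E'
from meas import *
im=cv2.imread("pics/s12.png"); tp=cv2.imread("pics/t12.png")
us,vs=map(int,proj("scene",(.612,-.059,.033))); print(us,vs); print(im.max(2)[vs-10:vs+11,us-16:us+17:2])
pts=np.array([proj("scene",(.612+.023*np.cos(a),-.059+.023*np.sin(a),.033)) for a in np.linspace(0,6.28,50)]); print("exp",pts.min(0),pts.max(0))
for z in(.026,.030,.033,.037,.041): print(z,np.round(ringfit("scene",im,(.612,-.059),z,.023),3),np.round(ringfit("top",tp,(.612,-.059),z,.023),3))
for n in("nugget_blue","nugget_red","running_pliers"): print(n,[np.round(r["position"],3) for c in("top","scene") for r in finder.find_in(c,n)[:1]])
E
```

```text
377 246
[[218 212 216 225 231 231 230 224 226 188 105 118 186 231 223 212 135]
 [222 212 208 221 230 231 231 226 224 224 184 107 125 209 220 221 196]
 [227 218 211 218 227 231 232 228 225 227 222  95 108 147 236 224 229]
 [229 222 214 213 221 230 239 238 238 234 228 197 105 111 177 233 232]
 [231 225 215 210 230 241 247 247 250 249 245 243 185  97 117 208 235]
 [230 225 218 228 240 248 252 254 255 255 254 249 242 203 102 137 237]
 [230 228 228 239 245 247 195 170 164 178 195 237 248 243 194 106 163]
 [232 229 234 241 245 145  91 171 160 161  77 135 236 245 237  99 107]
 [232 228 235 240 145  91 236 204 180 183 250  88 136 248 241 191 102]
 [233 227 233 234  58 193 214 180 177 175 215 255  58 196 237 231  89]
 [233 229 233 176  64 218 149 168 175 171 153 255  59 125 236 231 178]
 [234 230 229 114  66 157 210 165 175 171 150 255  60 101 236 230 225]
 [234 233 237  97  65  83 216 252 211 216 234 217  65  82 229 233 231]
 [235 235 240 184  53  65 122 183 178 181 157 110  64  85 235 235 234]
 [236 237 192 233 167  51  54  67  96  98  64  56  51 163 243 236 234]
 [236 238 175 166 235 237 1
[... 431 characters left out ...]
 [387.92155498 250.81590076]
0.026 [ 1.64616e+02  6.16000e-01 -5.00000e-02] [ 1.64279e+02  6.09000e-01 -5.90000e-02]
0.03 [ 1.6694e+02  6.1200e-01 -5.7000e-02] [ 1.68415e+02  6.08000e-01 -5.90000e-02]
0.033 [ 1.67272e+02  6.09000e-01 -6.10000e-02] [ 1.70385e+02  6.08000e-01 -5.90000e-02]
0.037 [ 1.71396e+02  6.05000e-01 -6.80000e-02] [ 1.71259e+02  6.11000e-01 -5.90000e-02]
0.041 [ 1.57278e+02  6.00000e-01 -7.30000e-02] [ 1.73891e+02  6.10000e-01 -5.90000e-02]
nugget_blue [array([ 0.469, -0.222,  0.01 ]), array([ 0.462, -0.232,  0.012])]
nugget_red [array([ 0.589, -0.324,  0.077]), array([0.604, 0.084, 0.005])]
running_pliers [array([ 0.335, -0.232,  0.009]), array([ 0.335, -0.243,  0.011])]
```

Both cameras agree on the black reel at (.609,-.060) for the expected top height of 33 mm. It looks level and sits just below the rim, and the spool and bottle are centred. Handing in.

```bash
python3 -c "
from workcell import manip
print(manip.hand_in())"
```

```text
the job is handed in; nothing more can be done
None
```

I put the bottle in the well, the spool in the dish and both reels in the tube (copper below black), then handed the job in at about 32 s; my last camera checks looked right, but no verdict came back.

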